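# Push the socket cassette home in its bench dock

## Robot

A 6-joint arm with a two-finger parallel gripper is mounted at the origin on the work surface. World frame = base frame: x ahead of the robot, y to its left, z up, the work surface at z = 0. Lengths are in m, angles in rad, forces in N, time in s.
With the tool pointing down it reaches from about 0.225 to 0.875 m from the base axis. Payload 3.4 kg.
Tool frame: the origin (TCP) lies midway between the tips of the shut fingers; the grasp point (between the pads) lies 19 mm behind it; y points along the fingers, x is the direction in which the jaws open and shut, and the axes are right-handed (so a half turn about y gives the same grasp; the last joint's range is limited). The gripper opens to 85 mm and grips with 20 to 120 N. Pads are 22 mm wide; open, the fingers measure 114 mm over their backs; the gripper's body (76 mm by 85 mm) begins 54 mm behind the grasp point. The pads swing forward as they close: fully open they stand 13 mm farther back than shut.
Start: joints at [-1.378, 0.276, 1.505, -0, 1.361, -0.121], TCP at [0.177, -0.547, 0.231] pointing down, gripper open.
Joint ranges: [-2.89, 2.89], [-0.75, 2.08], [0.22, 2.7], [-1.18, 4.32], [0.11, 2.71], [-2.7, 2.7]. Speed limits (rad/s): [2.57, 2.57, 3.14, 3.14, 3.14, 3.14].

## Interface

Orientations are given as a unit quaternion [x, y, z, w].
In Python, from cell import get_state, viewer, hand_in gives the robot as it stands.
- The arm moves only by the shell command python3 -m inch 'ROWS' [FORCE]. ROWS is JSON, a list of rows, each a list of 7 numbers: the shift along the tool's x, y, z in m, then the turn, a rotation vector about the tool's x, y, z in rad, then the opening, from 0 (shut) to 1 (fully open). A call has 1 to 20 rows; each row is the pose to reach, as a shift and turn from the pose commanded when the call began, along the tool's axes at that moment; what a row does not reach only later rows make up. A row lasts 1/8 s, in which the tool goes at most 62.5 mm and 10.7 degrees, less where a joint would pass 70% of its speed; a pose out of reach is approached as far as the arm can. A call with a gripper value outside its range is refused whole. The fingers move at their own pace and stop on an object; FORCE is the grip in N (left out, the last holds). Time passes only in rows, so rows that repeat a pose let the fingers close. It gives the time, the measured TCP pose, the force and the opening at its end, in the units of the state.
- get_state(): the state, without advancing time (a new reading comes with each control period).
- viewer.snapshot(name): name is "scene" or "top" or "wrist"; returns a dict with "img" (384x512x3 uint8, red, green, blue), "camera_matrix" (3x3 intrinsics, pixels), "k1" (the pictures are not rectified: a ray, as slopes to the right and down, at radius r is drawn at 1 + k1 r^2 times it, then the intrinsics apply), "rvec" (rotation vector, rad) and "tvec" (3), from world to camera coordinates, as OpenCV has them. Camera axes: x right, y down, z forward; pixel columns grow to the right and rows downward; lengths in m; the calibration is good to about 2 mm. A picture is of the moment at which its call begins. There is no depth.
- hand_in(): hands the job in, once; it reports no verdict.
The state is a dict: "time_s": time; "joint_pos": joint angles; "dq": joint speeds; "tau": joint torques, N m; "tool_pos": TCP position; "tcp_rot": TCP orientation; "ft_force": force on the tool from outside, world axes, zero at the start; "ft_torque": the same for the moment, N m; "gripper_width": opening from 0.0 (shut) to 1.0 (fully open).
Only numpy, scipy, OpenCV 4.12 (cv2) and the standard library are available. Lean on these libraries where they do the work, as an engineer would, in place of code of your own. Each camera call takes 0.05 s, during which the arm holds its last target. There are 200 camera calls.

## Task

Two tool cassettes stand half out of their docks on the workshop bench. Push the one that carries the upright sockets fully home, until its push bar is up against the guides at the dock's mouth, and leave the other cassette where it is. It jams if pushed off-centre, so push on the middle of the bar, straight along the slide.

Things in the scene. Friction and masses are not known exactly. Their poses are not given: they have to be found in the camera images.
- socket_cassette: (Sizes in mm.) Cassette to push home: flat steel tray 140 long, 70 wide, 18 high, aluminium push bar across its near end. Origin: centre of the tray's underside; x along the slide, into the dock, z up. Carries 6 upright round steel sockets, fixed, up to 56 above the origin. Loose, about 0.6 kg, slides at 2 to 6 N. Only its front 30 to 40 are in the dock at the start. Up to 10 off-centre is fine; from 30 it usually twists and jams.
- push_face (a point): (mm) Centre of the socket cassette's push face: the near upright face of its push bar, 84 behind the cassette's origin and 21 above it; axes as the cassette. The bar is 14 thick (along x), 120 wide (60 to either side), from 19 below to 19 above this point. A black rubber strip 24 wide marks its middle. Behind the bar, 34 are free to the first sockets, above the tray.
- socket_dock: (mm) The socket cassette's dock, fixed: grey bed plate, top at z = 6, x = -150 to 160, 96 wide; aluminium mouth guides at x = 0 to 30 and far rails at x = 70 to 150, both sides, 34 high, 73 apart inside (1.5 play per side), 93 outside, small lead-ins. Origin: on the bench, mid between the mouth guides' near ends; x inwards along the slide, z up. Home: bar's far face on x = 0, cassette origin at x = 70, y = 0, z = 6.
- punch_cassette: (mm) The other cassette, to be left alone, half out of an identical dock left or right of the first: same tray and bar, same frame and sizes, but it carries three slim punches lying flat, 30 high above its underside, and no sockets.
Mind the look-alikes: they are no part of the job. What is shaped like the socket_cassette but green or purple is not meant.

How it is judged:
By the outcome, as a careful person would: the job done as asked, in the order asked, and still so for the second after the job is handed in, with the robot touching nothing.
It also fails if it takes over 35 s, if anything falls off the work surface, if the arm or the gripper's body presses on something with over 40 N, if the wrist force passes 120 N, or if a joint passes its speed limit or range.

## Working session

There is one attempt and no reset: what is moved stays moved. The work goes in short steps, Python scripts to look and compute and a shell command to move; the robot and the scene stay as the last step left them, time stands still between calls to the robot, and variables do not carry over. Pictures are saved under pics/ and viewed, about 8 in all and at most 12, crops included, and the job is handed in when it is done.

```bash
mkdir -p pics; cat > h.py <<'E'
import numpy as np, cv2
from scipy.spatial.transform import Rotation as R
from cell import get_state, viewer, hand_in
def snap(n,f):
    s=viewer.snapshot(n); cv2.imwrite(f'pics/{f}.png',s['img'][:,:,::-1]); np.save(f'pics/{f}.npy',s,allow_pickle=True); return s
def load(f): return np.load(f'pics/{f}.npy',allow_pickle=True).item()
def ray(s,px,z):
    K=np.array(s['camera_matrix']); p=np.atleast_2d(px).astype(float)
    d=np.array([s['k1'],0,0,0],float)
    u=cv2.undistortPoints(p[:,None],K,d)[:,0]
    Rm=cv2.Rodrigues(np.array(s['rvec'],float))[0]; t=np.array(s['tvec'],float).ravel()
    c=-Rm.T@t; v=np.c_[u,np.ones(len(u))]@Rm
    return c+v*((z-c[2])/v[:,2])[:,None]
def proj(s,P):
    return cv2.projectPoints(np.atleast_2d(P).astype(float),np.array(s['rvec'],float),np.array(s['tvec'],float),np.array(s['camera_matrix']),np.array([s['k1'],0,0,0],float))[0][:,0]
E
python3 - <<'E'
from h import *
a=snap('scene','s0');b=snap('top','t0')
cv2.imwrite('pics/both.png',np.vstack([a['img'],b['img']])[:,:,::-1])
st=get_state();print(st['tool_pos'],st['tcp_rot'],st['time_s'],st['ft_force'])
print(R.from_quat(st['tcp_rot']).as_matrix().round(3))
for s in(a,b):
    Rm=cv2.Rodrigues(np.array(s['rvec'],float))[0];print(-Rm.T@np.ravel(s['tvec']),s['k1'],s['camera_matrix'])
E
```

```text
[ 0.17739981 -0.54645932  0.23053321] [-0.57158925  0.41615705 -0.41530683  0.57238036] 0.1 [ 0.03237879 -0.27812357 -0.09887959]
[[ 0.309 -0.     0.951]
 [-0.951  0.002  0.309]
 [-0.002 -1.     0.   ]]
[ 1.04196517 -0.28407908  0.88063449] -0.04479442078283863 [[428.56208289   0.         245.39544842]
 [  0.         428.56208289 193.09602562]
 [  0.           0.           1.        ]]
[ 0.33068168 -0.1025614   1.11014172] -0.1289328359558364 [[422.36415384   0.         258.21089091]
 [  0.         422.36415384 188.87584751]
 [  0.           0.           1.        ]]
```

View pics/s0.png

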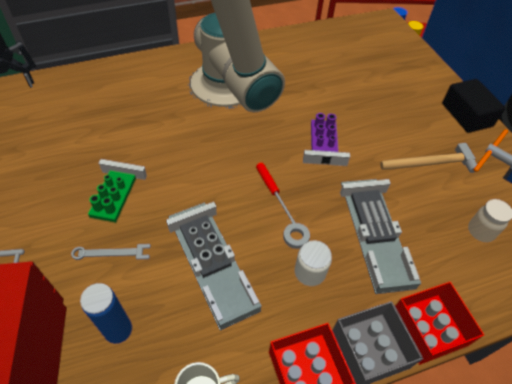

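View pics/t0.png

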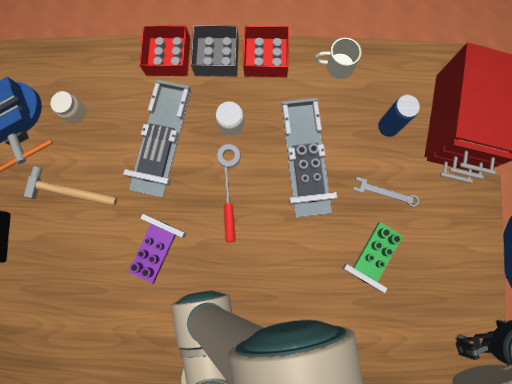

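The scene shows the following candidates (top-view pixels):
- **Grey cassette with upright sockets, in a dock:** (308,160), bar at (306,198). This is the one I want.
- **Grey cassette with flat punches:** (155,150). Leave it.
- **Purple look-alike:** (153,250).
- **Green look-alike:** (378,252).
- **Bins with round pegs:** (165,50), (215,50) and (266,50).

Next I'll check the choice in a close crop and measure it.

```bash
python3 - <<'E'
from h import *
b=load('t0');im=b['img']
cv2.imwrite('pics/crop.png',cv2.resize(im[85:225,265:355],None,fx=4,fy=4,interpolation=cv2.INTER_CUBIC)[:,:,::-1])
m=(im.min(2)>185).astype(np.uint8);m[:, :280]=0;m[:,345:]=0;m[:188]=0;m[210:]=0
n,l,st,c=cv2.connectedComponentsWithStats(m);print(st,c)
i=1+st[1:,4].argmax();ys,xs=np.where(m)
r=cv2.minAreaRect(np.c_[xs,ys].astype(np.float32));bx=cv2.boxPoints(r);print(r,bx)
print(ray(b,bx,.046).round(4))
# bed plate: bluish-grey + whole dock outline
hsv=cv2.cvtColor(im,cv2.COLOR_RGB2HSV)
for p in[(313,210),(300,150),(305,130),(320,205),(301,140)]:print(p,im[p[1],p[0]],hsv[p[1],p[0]])
g=((hsv[...,1]<60)).astype(np.uint8);g[:,:270]=0;g[:,350:]=0;g[:92]=0;g[222:]=0
n,l,st,c=cv2.connectedComponentsWithStats(g);i=1+st[1:,4].argmax();print(st[i])
ys,xs=np.where(l==i)
for y in range(98,216,5):
    x=xs[ys==y]
    if len(x):print(y,x.min(),x.max(),end='; ')
E
```

```text
[[     0      0    512    384 196385]
 [   291    192     46     11    223]] [[255.43423378 191.49369351]
 [313.41704036 197.05381166]]
((313.26788330078125, 196.98831176757812), (5.005253314971924, 45.39114761352539), 83.41805267333984) [[290.43503 197.10364]
 [335.527   191.90073]
 [336.10074 196.87299]
 [291.00876 202.0759 ]]
[[ 0.4765 -0.1623  0.046 ]
 [ 0.4927 -0.2772  0.046 ]
 [ 0.48   -0.2786  0.046 ]
 [ 0.4638 -0.1639  0.046 ]]
(313, 210) [147 158 164] [101  26 164]
(300, 150) [59 57 58] [165   9  59]
(305, 130) [147 158 162] [ 98  24 162]
(320, 205) [149 160 165] [ 99  25 165]
(301, 140) [147 158 163] [ 99  25 163]
[ 282   98   55  120 4313]
98 311 316; 103 283 317; 108 282 318; 113 283 319; 118 283 319; 123 284 320; 128 285 321; 133 286 320; 138 286 321; 143 286 321; 148 287 323; 153 288 324; 158 289 323; 163 289 324; 168 289 325; 173 290 326; 178 291 326; 183 291 327; 188 292 328; 193 292 336; 198 290 335; 203 290 330; 208 294 330; 213 295 330;
```

View pics/crop.png

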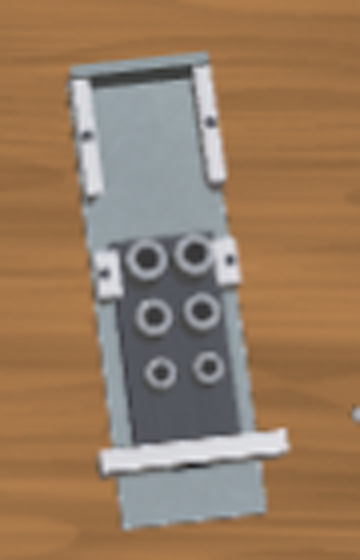

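The crop confirms the choice: a grey tray with six upright sockets, in its dock. The bar runs from (290,199) to (336,195), and the mouth guides' near ends are at about (292,159) and (323,156). Next I'll fit the slide line to the bed edges and guides.

```bash
python3 - <<'E'
from h import *
b=load('t0');im=b['img'];hsv=cv2.cvtColor(im,cv2.COLOR_RGB2HSV)
# bed edges: rows where plate edge visible (z=.006)
bedL=[(295.,214),(294.,208),(291,183),(290,173),(289,163)]
c=lambda x,y:(265+x/4-.4,85+y/4-.4)
L=ray(b,[c(122,527),c(108,440),c(97,330),c(86,220)],.006);Rr=ray(b,[c(265,514),c(252,405),c(244,320),c(226,215)],.006)
for P in(L,Rr):
    f=np.polyfit(P[:,0],P[:,1],1);print(P.round(4).tolist(),'slope',np.arctan(f[0])*57.3,f)
m=(ray(b,[c(122,527)],.006)+ray(b,[c(265,514)],.006))/2;print('near end mid',m)
G=ray(b,[c(98,298),c(121,297),c(217,285),c(241,282)],.034);print('guides',G.round(4).tolist(),G.mean(0))
st=get_state();Rt=R.from_quat(st['tcp_rot']);
o=G.mean(0);a=np.arctan2(*(o-m)[1::-1]);print('axis from near-end to mouth deg',np.degrees(a))
for th in(7,8,9):
  d=np.array([np.cos(np.radians(th)),np.sin(np.radians(th)),0]);n=np.array([-d[1],d[0],0])
  f=np.array([.472,-.221,.027]);print(th,'along/cross of mouth rel face',(o-f)@d,(o-f)@n,'nearend',(m-f)@d,(m-f)@n)
d=np.array([.99,.14,0]);T=np.array([.472,-.221,.022])-.06*d
print('target',T,'tool shift',Rt.inv().apply(T-st['tool_pos']))
E
```

```text
[[0.4314, -0.1776, 0.006], [0.4887, -0.1675, 0.006], [0.5626, -0.159, 0.006], [0.6382, -0.1505, 0.006]] slope 7.31889932122233 [ 0.12842867 -0.23174286]
[[0.4422, -0.2715, 0.006], [0.5145, -0.2626, 0.006], [0.5719, -0.2572, 0.006], [0.6442, -0.2451, 0.006]] slope 7.294109533157731 [ 0.12798893 -0.32861495]
near end mid [[ 0.43681826 -0.22451837  0.006     ]]
guides [[0.578, -0.1579, 0.034], [0.5791, -0.1729, 0.034], [0.5887, -0.2356, 0.034], [0.5912, -0.2513, 0.034]] [ 0.58425404 -0.20443672  0.034     ]Traceback (most recent call last):
  File "<stdin>", line 12, in <module>
TypeError: arctan2() takes from 2 to 3 positional arguments but 1 were given
```

Bed centreline: y = 0.1282x − 0.2802, heading 7.3°. The near end and mouth are 149 mm apart against 150 given, and the bar measures 116 × 13 mm against 120 × 14, so both agree. I'll move to 60 mm behind the face with the fingers shut.

```bash
python3 -m inch '[[-0.231,0.1,0.320,0,0.186,0,0],[-0.231,0.1,0.320,0,0.186,0,0],[-0.231,0.1,0.320,0,0.186,0,0],[-0.231,0.1,0.320,0,0.186,0,0],[-0.231,0.1,0.320,0,0.186,0,0],[-0.231,0.1,0.320,0,0.186,0,0],[-0.231,0.1,0.320,0,0.186,0,0],[-0.231,0.1,0.320,0,0.186,0,0],[-0.231,0.1,0.320,0,0.186,0,0],[-0.231,0.1,0.320,0,0.186,0,0],[-0.231,0.1,0.320,0,0.186,0,0]]'
python3 - <<'E'
from h import *
s=snap('wrist','w0');st=get_state();print(st['time_s'],st['ft_force'],st['gripper_width'],R.from_quat(st['tcp_rot']).as_matrix().round(3))
Rt=R.from_quat(st['tcp_rot']);
print(Rt.inv().apply(np.array([.41,-.2276,.022])-st['tool_pos']))
E
```

```text
time_s: 1.48
tool_pos: [0.4102, -0.2295, 0.1315]
tcp_rot: [0.531, -0.467, 0.468, -0.53]
ft_force: [0.3, 0.3, 0.2]
gripper_width: 0.002
1.525 [-1.29403692 -0.06617085 -0.5823107 ] -0.0007276279548258064 [[ 0.126  0.     0.992]
 [-0.992 -0.     0.126]
 [ 0.    -1.     0.   ]]
[-1.77842105e-03  1.09501814e-01 -3.18874360e-05]
```

View pics/w0.png

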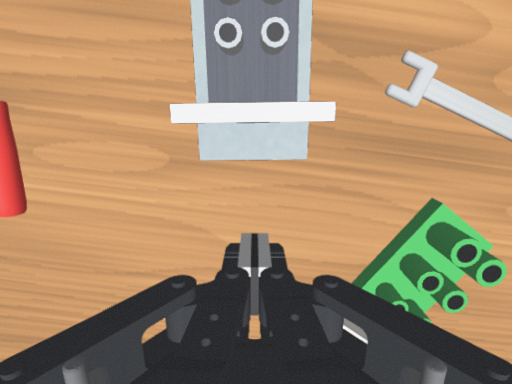

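The wrist view shows the bar from (170,112) to (335,110), square to the tool, with the fingers at (255,240). The green look-alike is at (420,270), off to the side. I'll measure the bar's centre from here.

```bash
python3 - <<'E'
from h import *
s=load('w0');im=s['img'];st=get_state();Rt=R.from_quat(st['tcp_rot'])
m=(im.min(2)>185).astype(np.uint8);m[:90]=0;m[135:]=0;m[:,:150]=0;m[:,350:]=0
ys,xs=np.where(m);bx=cv2.boxPoints(cv2.minAreaRect(np.c_[xs,ys].astype(np.float32)))
for n,P in(('bar',ray(s,bx,.046)),('bed',ray(s,[(200,160),(307,159),(193,10),(312,10)],.006)),('green',ray(s,[(360,275),(435,200)],.0))):
    print(n,P.round(4).tolist(),'tool',(Rt.inv().apply(P-st['tool_pos'])*1000).round(1).tolist())
E
```

```text
bar [[0.485, -0.1589, 0.046], [0.4999, -0.2757, 0.046], [0.4694, -0.2818, 0.046], [0.454, -0.1606, 0.046]] tool [[-60.4, 85.5, 83.0], [57.3, 85.5, 83.1], [59.4, 85.5, 52.1], [-62.7, 85.5, 52.0]]
bed [[0.43, -0.178, 0.006], [0.4429, -0.2722, 0.006], [0.5482, -0.1629, 0.006], [0.5601, -0.2559, 0.006]] tool [[-48.5, 125.5, 26.0], [46.6, 125.5, 27.0], [-48.6, 125.5, 145.3], [45.1, 125.6, 145.3]]
green [[0.3318, -0.3478, 0.0], [0.4191, -0.4012, 0.0]] tool [[107.6, 131.5, -92.8], [171.6, 131.6, -12.9]]
```

Bar centre is at tool x ≈ −1.6 mm and bed centre at ≈ −1.3 mm, so the push line is set. Next I'll lower and creep forward.

```bash
python3 -m inch '[[-0.0015,0.05,0,0,0,0,0],[-0.0015,0.09,0,0,0,0,0],[-0.0015,0.108,0,0,0,0,0],[-0.0015,0.108,0.015,0,0,0,0],[-0.0015,0.108,0.03,0,0,0,0],[-0.0015,0.108,0.035,0,0,0,0],[-0.0015,0.108,0.04,0,0,0,0],[-0.0015,0.108,0.045,0,0,0,0],[-0.0015,0.108,0.05,0,0,0,0],[-0.0015,0.108,0.055,0,0,0,0],[-0.0015,0.108,0.055,0,0,0,0]]'
python3 - <<'E'
from h import *
s=snap('wrist','w1')
E
```

```text
time_s: 2.9
tool_pos: [0.4623, -0.2193, 0.0232]
tcp_rot: [0.532, -0.469, 0.465, -0.53]
ft_force: [-5.5, -0.7, 4.6]
gripper_width: 0.001
```

View pics/w1.png

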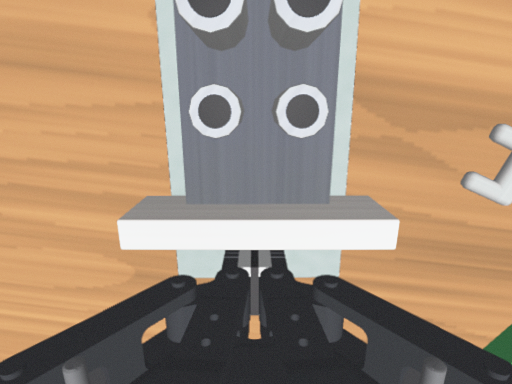

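The fingers are on the bar (5.5 N). The bar spans (119–398) in the image, centre 258, with the fingers at 255, so it is centred. I estimate about 97 mm remains; I'll push 80 mm first.

```bash
python3 -m inch '[[0,0,0.005,0,0,0,0],[0,0,0.010,0,0,0,0],[0,0,0.015,0,0,0,0],[0,0,0.020,0,0,0,0],[0,0,0.025,0,0,0,0],[0,0,0.030,0,0,0,0],[0,0,0.035,0,0,0,0],[0,0,0.040,0,0,0,0]]'
python3 - <<'E'
from h import *
s=snap('wrist','w2');t=snap('top','t2');a=s['img'];
cv2.imwrite('pics/m2.png',np.hstack([a,cv2.resize(t['img'][85:225,265:355],(247,384),interpolation=cv2.INTER_CUBIC)])[:,:,::-1])
E
```

```text
time_s: 3.95
tool_pos: [0.5006, -0.2141, 0.0232]
tcp_rot: [0.533, -0.469, 0.464, -0.53]
ft_force: [-7.7, -1.6, 6.1]
gripper_width: 0.002
```

View pics/m2.png

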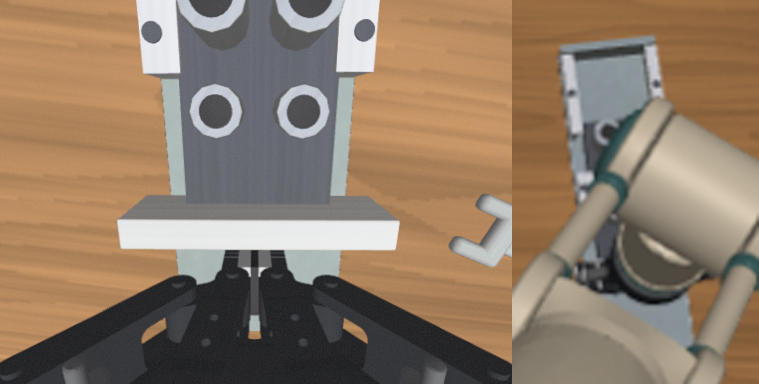

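It's sliding straight: the bar is still at 118–399, and the guides have come into view at (152,32) and (364,30). I'll continue, slower near home.

```bash
python3 -m inch '[[0.0005,0,0.005,0,0,0,0],[0.0005,0,0.010,0,0,0,0],[0.001,0,0.015,0,0,0,0],[0.001,0,0.020,0,0,0,0],[0.001,0,0.025,0,0,0,0],[0.001,0,0.030,0,0,0,0],[0.001,0,0.035,0,0,0,0],[0.001,0,0.040,0,0,0,0],[0.001,0,0.045,0,0,0,0],[0.001,0,0.048,0,0,0,0]]'
python3 -m inch '[[0,0,0.002,0,0,0,0],[0,0,0.004,0,0,0,0],[0,0,0.006,0,0,0,0]]'
python3 - <<'E'
from h import *
s=snap('wrist','w3')
E
```

```text
time_s: 5.3
tool_pos: [0.5485, -0.2092, 0.0231]
tcp_rot: [0.533, -0.469, 0.464, -0.53]
ft_force: [-8.7, -0.2, 5.8]
gripper_width: 0.002
time_s: 5.68
tool_pos: [0.5541, -0.2084, 0.0231]
tcp_rot: [0.533, -0.469, 0.464, -0.53]
ft_force: [-7.3, -0.4, 5.8]
gripper_width: 0.002
```

View pics/w3.png

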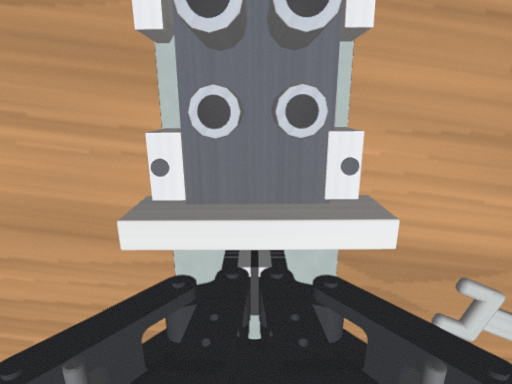

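The guides' near ends, at row 200, now sit right at the bar's far edge (row 197), so it's nearly home. I'll creep until the force rises.

```bash
python3 -m inch '[[0,0,0.0015,0,0,0,0],[0,0,0.003,0,0,0,0]]'; python3 -m inch '[[0,0,0.0015,0,0,0,0],[0,0,0.003,0,0,0,0]]'
```

```text
time_s: 5.98
tool_pos: [0.557, -0.2081, 0.0231]
tcp_rot: [0.533, -0.469, 0.464, -0.529]
ft_force: [-7.8, -0.8, 7.1]
gripper_width: 0.004
time_s: 6.22
tool_pos: [0.5594, -0.2078, 0.0231]
tcp_rot: [0.533, -0.47, 0.464, -0.529]
ft_force: [-11.1, -2.9, 8.4]
gripper_width: -0.001
```

```bash
python3 -m inch '[[0,0,0.001,0,0,0,0],[0,0,0.002,0,0,0,0],[0,0,0.002,0,0,0,0]]'; python3 -m inch '[[0,0,0.001,0,0,0,0],[0,0,0.001,0,0,0,0]]'
```

```text
time_s: 6.6
tool_pos: [0.5594, -0.2078, 0.0232]
tcp_rot: [0.534, -0.47, 0.463, -0.528]
ft_force: [-13.3, -2.8, 9.8]
gripper_width: -0.0
time_s: 6.85
tool_pos: [0.5593, -0.2078, 0.0231]
tcp_rot: [0.535, -0.471, 0.462, -0.528]
ft_force: [-16.1, -3.5, 12.2]
gripper_width: 0.002
```

The bar stopped at x = 0.5594 (I predicted 0.559) and force is rising. One firmer nudge, then back off, lift and inspect.

```bash
python3 -m inch '[[0,0,0.002,0,0,0,0],[0,0,0.004,0,0,0,0],[0,0,0.004,0,0,0,0]]'; python3 -m inch '[[0,0,-0.01,0,0,0,0],[0,0,-0.03,0,0,0,0],[0,0,-0.06,0,0,0,0],[0,-0.04,-0.08,0,0,0,0],[0,-0.1,-0.08,0,0,0,0],[0,-0.13,-0.08,0,0,0,0],[0,-0.13,-0.08,0,0,0,0]]'
python3 - <<'E'
from h import *
s=snap('wrist','w4');im=s['img'];st=get_state();print(st['ft_force'])
cv2.imwrite('pics/c4.png',im[:,:,::-1])
E
```

```text
time_s: 7.22
tool_pos: [0.5594, -0.2077, 0.0232]
tcp_rot: [0.537, -0.472, 0.46, -0.526]
ft_force: [-23.4, -7.1, 16.1]
gripper_width: -0.0
time_s: 8.1
tool_pos: [0.4938, -0.2186, 0.1562]
tcp_rot: [-0.53, 0.465, -0.47, 0.531]
ft_force: [-0.2, 0.1, -0.6]
gripper_width: 0.001
[0.1203277  0.24907336 0.43960929]
```

View pics/c4.png

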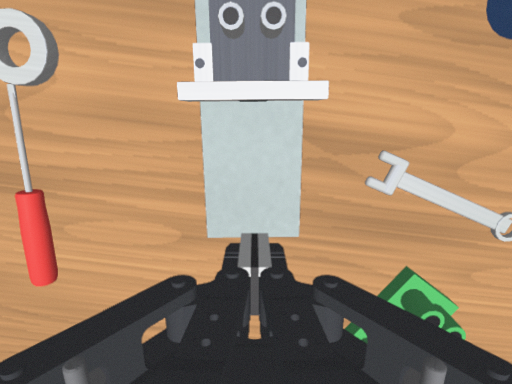

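The bar, from (178,92) to (328,90), sits square against both guides at (202,62) and (300,60). I'll move the arm clear and check from the top view, including the punch cassette.

```bash
python3 -m inch '[[0.05,-0.03,-0.04,0,0,0,0],[0.1,-0.05,-0.08,0,0,0,0],[0.15,-0.05,-0.12,0,0,0,0],[0.2,-0.05,-0.16,0,0,0,0],[0.25,-0.05,-0.2,0,0,0,0],[0.25,-0.05,-0.2,0,0,0,0],[0.25,-0.05,-0.2,0,0,0,0]]'
python3 - <<'E'
from h import *
t=snap('top','t5');im=t['img'];o=load('t0')['img']
m=(im.min(2)>185).astype(np.uint8);m[:,:280]=0;m[:,345:]=0;m[:152]=0;m[180:]=0
n,l,st,c=cv2.connectedComponentsWithStats(m);print(st[1:])
print('punch region diff',cv2.absdiff(im[70:205,115:200],o[70:205,115:200]).max())
cv2.imwrite('pics/c5.png',cv2.resize(im[85:225,115:355],None,fx=3,fy=3,interpolation=cv2.INTER_CUBIC)[:,:,::-1])
p=proj(t,[[.437-.006+.1365*.992,-.2245+.1365*.127,.046],[.437+.15*.992,-.2245+.15*.127,.046]]);print('expected home bar near/far px',p)
E
```

```text
time_s: 9.02
tool_pos: [0.3247, -0.4907, 0.2014]
tcp_rot: [-0.53, 0.469, -0.467, 0.531]
ft_force: [0.5, 0.8, -0.1]
gripper_width: 0.002
[[286 152  45  11 234]]
punch region diff 4
expected home bar near/far px [[308.39162231 162.94097706]
 [307.78291658 155.58795023]]
```

View pics/c5.png

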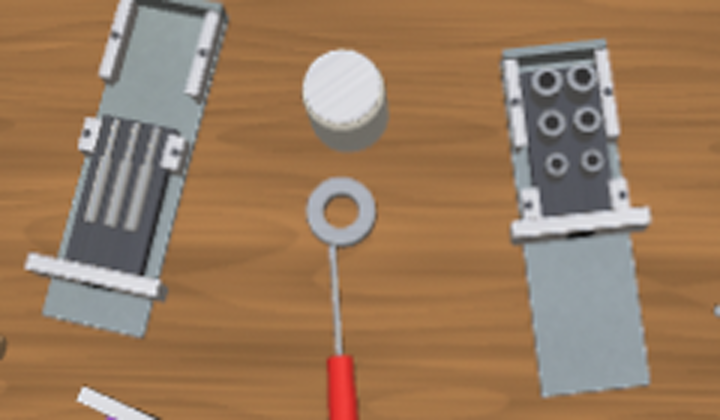

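The top view shows the socket cassette fully in, with its bar against both guides at crop (580,223). The punch cassette is unchanged and the arm is clear, so I'm handing in.

```bash
python3 -c "
from cell import hand_in;print(hand_in())"
```

```text
the job is handed in; nothing more can be done
None
```

I pushed the socket cassette fully home with shut fingers on the middle of its push bar, straight along the slide. The arm then backed off and I handed in, at about 9 s of the 35 s allowed.

- **Home position:** the tool stopped at x = 0.559 m, where I had predicted the stop. It stayed there while the force rose to about 29 N in all (23 N along the push), against 120 N allowed. In the wrist and top views the bar sits square against both mouth guides.
- **Centring:** the bar stayed within about 2 mm of the fingers' middle and did not twist.
- **Punch cassette:** its part of the top view is unchanged from the first picture (largest pixel difference 4 of 255).

No check failed or disagreed. The measured sizes (bar 116 × 13 mm, bed end to mouth 149 mm) were within 4 mm of those given.

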